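Dial the code and draw the bolt of the kitchen lock box

TASK

Unlock the knife box: set the arrows of its three dials to the code, read like clock hours from the robot's side with twelve o'clock at the long mark away from the robot: left dial to 10, middle dial to 4, right dial to 8, each resting in its click. Then slide the bolt on the lid fully to the right, so that the box is unlocked, and leave the other kitchen things alone.

Things in the scene. Friction and masses are not known exactly. Their poses are not given: they have to be found in the camera images.
- lockbox: low white lock box fixed to the worktop, 190 mm deep (x), 400 wide (y), 60 high; origin under its centre, x away from the robot, y to the left seen from the robot. Its flat lid carries a row of three dials along y, 30 mm on the robot's side of the middle, and a bolt 66 mm beyond the middle. 11 flat hour marks ring each dial (none at 6 o'clock); the long mark is 12 o'clock, towards the box's +x
- dial_left_axis (a point): centre of the left dial's top face, 80 mm above the worktop, 120 mm left of the box's middle; axes as the box's. The dials are alike: black discs 88 mm across over a knurled edge (24 small upright ribs), 2 to 20 mm above the lid, too wide to grasp; upright axis. The flat top has a flush steel arrow (nothing to push on), its head at the rim
- dial_middle_axis (a point): the same point of the middle dial, on the box's middle line. To turn a dial, press a closed fingertip on its top 25 to 30 mm from the axis and circle about the axis, or roll the knurled edge. Clicks resist with up to 0.06 N m: press with about 10, up to 25 N; with less the finger slips, and it slips a little anyway (friction varies), so watch the arrow
- dial_right_axis (a point): the same point of the right dial, 120 mm right of the box's middle. Each dial has a spring click at every hour: released within 10 degrees of an hour it settles there. At the start, before it is first moved, a dial may stand between two clicks
- dial_left (a joint): angle of the left arrow, rad: 0 at 12 o'clock (the box's +x), positive counter-clockwise from above; an hour is 0.524, so 11 o'clock is +0.524, 10 o'clock (its code) +1.047 and 1 o'clock -0.524. Stops at +-2.75: a dial cannot pass 6 o'clock
- dial_middle (a joint): the same for the middle dial; its code, 4 o'clock, is -2.094
- dial_right (a joint): the same for the right dial; its code, 8 o'clock, is +2.094
- bolt (a joint): how far the bolt has been slid to the right (the box's -y), m: 0 locked, 0.028 fully open (a stop). About 3 N of friction; it stays where it is left. Hidden pins stop it after about 4 mm until all three dials stand on the code
- bolt_grip (a point): top middle of the bolt's upright grip, a steel bar 70 mm long (y), 16 thick (x), its top 30 mm above the lid; locked, it lies 20 mm left of the box's middle. It rides on a bar 14 mm wide, 7 mm high that runs on past both ends through guides 16 mm long, 30 wide, 11 high, centred 85 mm left and right of the middle. Axes as the box's. Push its left end to the right, or take it from above
- bowl: teal ceramic bowl, 150 mm across, 65 mm high, origin under its centre; leave alone
- steamer: round bamboo steamer basket with lid, 176 mm across, 90 mm high, origin under its centre; leave alone
- canister: glass canister with a steel cap, 90 mm across, 150 mm high, origin under its centre; leave alone

How it is judged:
On the way:
1. all three arrows stand at the code (10, 4 and 8 o'clock, within 0.2 rad) (value of joint dial_left between 0.847 and 1.247 rad and value of joint dial_middle between -2.294 and -1.894 rad and value of joint dial_right between 1.894 and 2.294 rad), for 0.2 s.
At the end, for the whole second after the job is handed in: the left, middle and right arrows stand at 10, 4 and 8 o'clock within 0.2 rad and the bolt has been slid at least 24 of its 28 mm to the right (all of step 1 and value of joint bolt above 0.024 m); the robot touches nothing.
It fails at once if the bowl, steamer or canister shifted by more than 30 mm (distance of any of bowl, steamer, canister from where it was at the start of the episode above 0.03 m).
It also fails if it takes over 67 s, if anything falls off the work surface, if the arm or the gripper's body presses on something with over 40 N, if the wrist force passes 120 N, or if a joint passes its speed limit or range.

ROBOT

A 7-joint arm with a two-finger parallel gripper is mounted at the origin on the work surface. World frame = base frame: x ahead of the robot, y to its left, z up, the work surface at z = 0. Lengths are in m, angles in rad, forces in N, time in s.
With the tool pointing down it reaches from about 0.425 to 0.875 m from the base axis. Payload 8.4 kg.
Tool frame: the origin (TCP) lies midway between the tips of the shut fingers; the grasp point (between the pads) lies 19 mm behind it; z points along the fingers, y is the line along which they close (so a half turn about z gives the same grasp; the last joint's range is limited). The gripper opens to 85 mm and grips with 20 to 120 N. Pads are 22 mm wide; open, the fingers measure 114 mm over their backs; the gripper's body (76 mm by 85 mm) begins 54 mm behind the grasp point. The pads swing forward as they close: fully open they stand 13 mm farther back than shut.
Start: joints at [1.052, 0.333, 0.04, 1.465, -0.013, 1.343, -0.059], TCP at [0.265, -0.594, 0.231] pointing down, gripper open.
Joint ranges: [-2.58, 2.58], [-0.38, 2.09], [-1.3, 1.39], [0.25, 2.4], [-1.5, 4.64], [0.08, 2.09], [-2.65, 2.65]. Speed limits (rad/s): [2.22, 2.22, 2.79, 2.79, 3.14, 3.14, 3.14].

INTERFACE

Orientations are given as a unit quaternion [x, y, z, w].
In Python, from plant import * gives the robot as it stands.
- The arm moves only by the shell command python3 -m jog 'ROWS' [FORCE]. ROWS is JSON, a list of rows, each a list of 3 entries, a list of its own where there are three numbers: the turn, a rotation vector about the world's x, y, z in rad, then the shift along the world's x, y, z in mm, then the closure, from 0 (fully open) to 1 (shut). In form: [[[wx, wy, wz], [x, y, z], grip], ...]. A call has 1 to 8 rows; each row shifts and turns the commanded pose from where the row before left it; what a row does not reach is not made up. A row lasts 1/12 s, in which the tool goes at most 41.7 mm and 7.16 degrees, less where a joint would pass 70% of its speed; a pose out of reach is approached as far as the arm can. A call is refused whole if a number of a shift passes 41.7 or a number of a turn 0.125, either way. A call with a gripper value outside its range is refused whole. The fingers move at their own pace and stop on an object; FORCE is the grip in N (left out, the last holds). Time passes only in rows, so rows that do not move let the fingers close. It gives the time, the measured TCP pose, the force, the opening and the grip force at its end, in the units of the state.
- state(): the state, without advancing time (a new reading comes with each control period).
- grab_frame(name): name is "side" or "top"; returns a dict with "color" (480x640x3 uint8, red, green, blue), "range_z" (480x640 float32, m along the optical axis (not along the pixel's ray), 0 where there is no reading), "mtx" (3x3 intrinsics, pixels), "world_from_camera" (4x4, takes a point from camera to world coordinates). Camera axes: x right, y down, z forward; pixel columns grow to the right and rows downward; lengths in m; the calibration is good to about 2 mm. A picture is of the moment at which its call begins.
- close_job(): hands the job in; it is judged then, once.
The state is a dict: "time_s": time; "joint_positions": joint angles; "qvel": joint speeds; "joint_torque": joint torques, N m; "eef_pos": TCP position; "tcp_rot": TCP orientation; "ft_force": force on the tool from outside, world axes, zero at the start; "torque": the same for the moment, N m; "grip_width": finger opening in m; "grasp_force": force on a finger pad.
Only numpy, scipy, OpenCV 4.12 (cv2) and the standard library are available. Lean on these libraries where they do the work, as an engineer would, in place of code of your own. Each camera call takes 0.05 s, during which the arm holds its last target. There are 200 camera calls.

## Working session

There is one attempt and no reset: what is moved stays moved. The work goes in short steps, Python scripts to look and compute and a shell command to move; the robot and the scene stay as the last step left them, time stands still between calls to the robot, and variables do not carry over. Pictures are saved under pics/ and viewed, at most 10 in all, crops included, and the job is handed in when it is done.

```bash
mkdir -p pics; ls; python3 - <<'E'
from plant import *
import cv2,numpy as np
print(state())
for n in("top","side"):
    f=grab_frame(n); cv2.imwrite(f"pics/{n}0.png",f["color"][:,:,::-1]); np.savez(f"{n}0.npz",**f); print(f["mtx"],f["world_from_camera"])
E
```

```text
pics
{'time_s': 0.0, 'joint_positions': array([ 1.05176886,  0.33390591,  0.03985405,  1.46626528, -0.01338389,
        1.34328511, -0.05851247]), 'qvel': array([-0.00029718, -0.00088267,  0.00184407, -0.00017875,  0.00044909,
        0.00137579, -0.00044819]), 'joint_torque': array([ 1.95258972e-04, -6.58552694e+01,  1.36572618e+00, -4.05568099e+01,
        1.67387567e-02,  1.23605804e-02, -3.08920266e-05]), 'eef_pos': array([ 0.2647394 , -0.59315309,  0.23042715]), 'tcp_rot': array([ 9.78049343e-01,  2.08371888e-01, -2.23634909e-04, -7.67092259e-04]), 'ft_force': array([-0.06369952, -0.17427039,  0.1702218 ]), 'torque': array([-0.01417666, -0.05308956, -0.02611217]), 'grasp_force': 0.0, 'grip_width': 0.08540548055880923}
[[554.53500728   0.         317.66520621]
 [  0.         554.53500728 232.44523715]
 [  0.           0.           1.        ]] [[ 5.88081459e-03 -9.81545029e-01  1.91140713e-01  1.57660255e-01]
 [-9.99982625e-01 -5.69479035e-03  1.52253933e-03  1.94728238e-02]
 [-4.05934626e-04 -1.91146346e-01 -9.81561465e-01  1.68423282e+00]
 [ 0.00000000e+00  0.00000000e+00  0.00000000e+00  1.00000000e+00]]
[[510.97532558   0.         320.57385881]
 [  0.         510.97532558 241.50242645]
 [  0.           0.           1.        ]] [[-0.96284831 -0.18340923  0.19820239  0.21710213]
 [-0.2699502   0.67295153 -0.68866765  0.86923517]
 [-0.0070726  -0.71658726 -0.6974616   0.93439942]
 [ 0.          0.          0.          1.        ]]
```

View pics/top0.png

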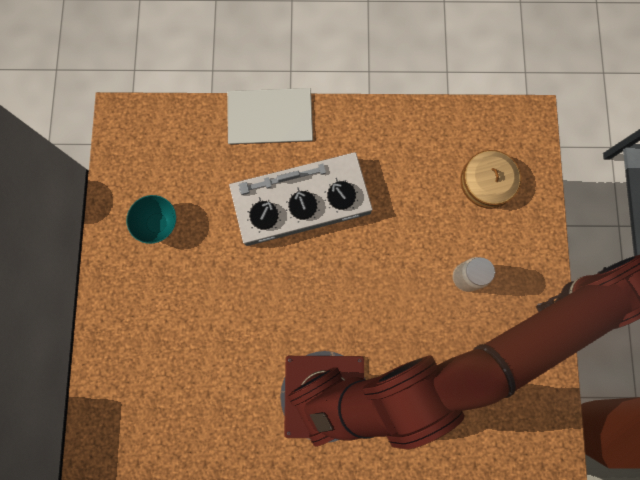

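View pics/side0.png

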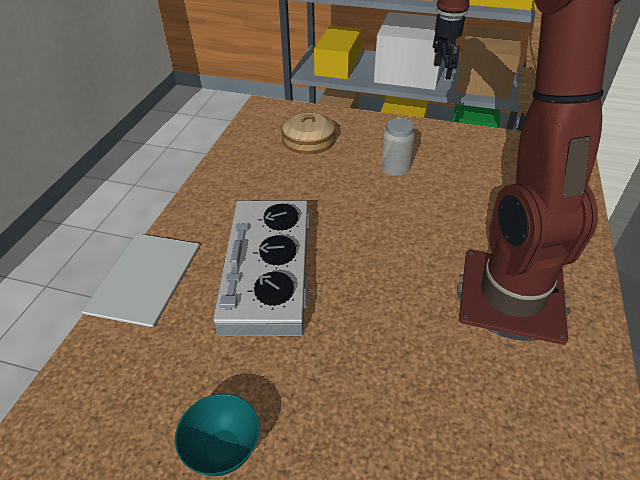

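The top view shows the box turned about 14°, with dials at about (264,214), (303,204) and (341,195). The bolt grip is at (290,177). The bowl, steamer and canister are well clear of it. Next I'll measure the dial centres and make a rectified view.

```bash
cat > h.py <<'E'
import numpy as np,cv2
def plane(f,uv,z):
    uv=np.atleast_2d(np.asarray(uv,float)); T=f["world_from_camera"]
    r=(T[:3,:3]@np.linalg.inv(f["mtx"])@np.c_[uv,np.ones(len(uv))].T).T
    return T[:3,3]+r*((z-T[2,3])/r[:,2])[:,None]
def pix(f,P):
    T=f["world_from_camera"]; c=(np.atleast_2d(P)-T[:3,3])@T[:3,:3]; q=c@f["mtx"].T
    return q[:,:2]/q[:,2:]
def rect(f,o,yaw,x0,x1,y0,y1,z,s=2):
    # output up=+x box, left=+y box, s px/mm (mm limits)
    R=np.array([[np.cos(yaw),-np.sin(yaw)],[np.sin(yaw),np.cos(yaw)]])
    W,H=int((y1-y0)*s),int((x1-x0)*s)
    v,u=np.mgrid[:H,:W]; b=np.stack([x1-v/s,y1-u/s],-1)/1000
    w=b@R.T+o[:2]; P=np.concatenate([w,np.full(w.shape[:2]+(1,),z)],-1).reshape(-1,3)
    m=pix(f,P).reshape(H,W,2).astype(np.float32)
    return cv2.remap(f["color"],m[...,0],m[...,1],cv2.INTER_CUBIC)
def arrow(f,c,yaw,z=.08):
    p=rect(f,c,yaw,-40,40,-40,40,z,4).astype(float).mean(2)
    v,u=np.mgrid[:320,:320]; x=40-v/4; y=40-u/4; r=np.hypot(x,y)
    w=np.where((p>90)&(r<38),1.,0)
    if w.sum()<50: return None
    mx,my=(w*x).sum()/w.sum(),(w*y).sum()/w.sum()
    q=np.c_[x[w>0],y[w>0]]; e=np.linalg.svd(q-q.mean(0),full_matrices=False)[2][0]
    if e@[mx,my]<0:e=-e
    return np.degrees(np.arctan2(e[1],e[0])),np.degrees(np.arctan2(my,mx)),int(w.sum())
E
python3 - <<'E'
from h import *
f=dict(np.load("top0.npz")); 
C=[]
g=f["color"].max(2)
for u,v in((264,214),(303,204),(341,195)):
    m=np.zeros(g.shape,np.uint8); cv2.circle(m,(u,v),17,1,-1)
    m&=(g<60).astype(np.uint8); pts=np.argwhere(m)[:,::-1].astype(np.float32)
    (c,r)=cv2.minEnclosingCircle(cv2.convexHull(pts)); C.append(plane(f,c,.08)[0]); print(c,r,C[-1],f["range_z"][v,u],np.hypot(*C[-1][:2]))
    T=f["world_from_camera"];z=f["range_z"][v,u];print((T[:3,:3]@np.linalg.inv(f["mtx"])@[u*z,v*z,z]+T[:3,3]))
d=C[0]-C[2]; yaw=np.arctan2(-d[0],d[1]); print(np.linalg.norm(d),yaw)
for c in C: print(arrow(f,c,yaw))
im=rect(f,C[1],yaw,-70,130,-200,200,.08,2); cv2.imwrite("pics/r0.png",im[:,:,::-1])
E
```

```text
(263.81817626953125, 214.8545379638672) 14.110037803649902 [0.52227613 0.18196611 0.08      ] 1.6402262 0.5530678247237583
[0.52379198 0.18101123 0.08474295]
(302.7802429199219, 204.9076385498047) 14.083768844604492 [0.55328996 0.06675047 0.08      ] 1.6518629 0.5573019024423415
[0.55631126 0.06615474 0.07904211]
(341.43798828125, 194.91085815429688) 14.00944709777832 [ 0.58467008 -0.04836553  0.08      ] 1.6583872 0.5866671373130948
[ 0.58497268 -0.04714806  0.07780075]
0.23863291945536733 0.2645388137765372
(np.float64(-39.166657834685424), np.float64(-28.41400519471525), 7018)
(np.float64(7.173846880062834), np.float64(8.26749465446905), 6174)
(np.float64(22.088346181004553), np.float64(18.489184593075958), 6523)
```

View pics/r0.png

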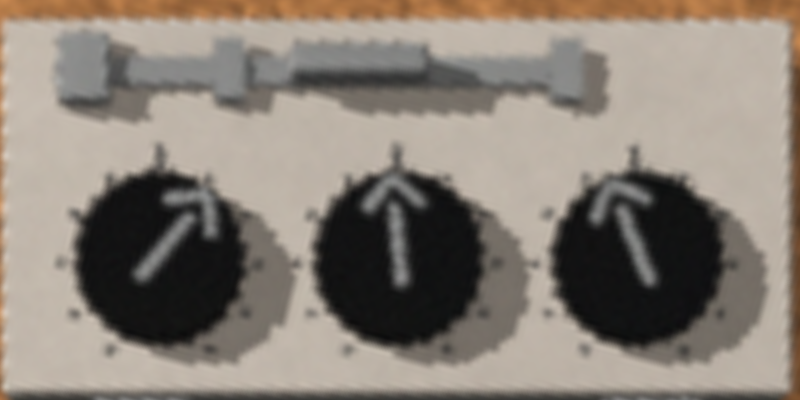

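The rectified view shows the arrows in the box frame at about −39° (left), +7° (middle) and +22° (right), and the dial spacing of 119 mm agrees with the 120 mm given. I need about +99°, −127° and +98°. I'll start with the right dial, going over with the gripper shut.

```bash
python3 -m jog '[[[0,0,0],[20.8,32.6,6],1],[[0,0,0],[20.8,32.6,6],1],[[0,0,0],[20.8,32.6,6],1],[[0,0,0],[20.8,32.6,6],1],[[0,0,0],[20.8,32.6,6],1],[[0,0,0],[20.8,32.6,0],1],[[0,0,0],[20.8,32.6,0],1],[[0,0,0],[20.8,32.6,0],1]]' 60; python3 -m jog '[[[0,0,0],[20.8,32.6,0],1],[[0,0,0],[20.8,32.6,0],1],[[0,0,0],[20.8,32.6,0],1],[[0,0,0],[20.8,32.6,0],1],[[0,0,0],[20.8,32.6,0],1],[[0,0,0],[20.8,32.6,0],1],[[0,0,0],[20.8,32.6,0],1],[[0,0,0],[20.8,32.6,0],1]]'; python3 -m jog '[[[0,0,0],[0,0,0],1],[[0,0,0],[0,0,0],1]]'
```

```text
time_s: 0.77
eef_pos: [0.4318, -0.331, 0.2613]
tcp_rot: [0.978, 0.208, -0.0, 0.0]
ft_force: [1.3, -0.3, 0.4]
grip_width: 0.0002
grasp_force: 0.0
time_s: 1.43
eef_pos: [0.5982, -0.0703, 0.2611]
tcp_rot: [0.978, 0.208, -0.0, -0.0]
ft_force: [0.3, -1.1, 0.0]
grip_width: -0.0001
grasp_force: 0.0
time_s: 1.6
eef_pos: [0.5983, -0.0688, 0.2605]
tcp_rot: [0.978, 0.211, -0.0, -0.001]
ft_force: [-1.3, -0.3, -0.4]
grip_width: -0.0
grasp_force: 0.0
```

```bash
python3 -m jog '[[[0,0,0],[0,-3,-40],1],[[0,0,0],[0,0,-40],1],[[0,0,0],[0,0,-40],1],[[0,0,0],[0,0,-40],1],[[0,0,0],[0,0,-12],1],[[0,0,0],[0,0,0],1]]';python3 -m jog '[[[0,0,0],[0,0,-4],1],[[0,0,0],[0,0,-3],1],[[0,0,0],[0,0,-3],1]]'; python3 -c "from plant import *;print(state()['joint_positions'])"
```

```text
time_s: 2.1
eef_pos: [0.5948, -0.076, 0.0859]
tcp_rot: [0.978, 0.208, -0.003, -0.001]
ft_force: [0.6, -0.0, 0.7]
grip_width: -0.0
grasp_force: 0.0
time_s: 2.35
eef_pos: [0.5994, -0.0753, 0.0817]
tcp_rot: [0.978, 0.208, 0.002, 0.001]
ft_force: [0.3, 0.3, 0.5]
grip_width: 0.0
grasp_force: 0.0
[ 0.34757676  0.38533561 -0.36278891  1.73594781  0.15553863  1.04447702
 -1.22013167]
```

```bash
python3 -m jog '[[[0,0,-0.12],[0,0,3],1],[[0,0,-0.12],[0,0,0],1],[[0,0,-0.12],[0,0,0],1],[[0,0,-0.12],[0,0,0],1],[[0,0,-0.12],[0,0,0],1],[[0,0,-0.12],[0,0,0],1],[[0,0,-0.12],[0,0,0],1],[[0,0,-0.12],[0,0,0],1]]';python3 -c "from plant import *;print(state()['joint_positions'])"; python3 -m jog '[[[0,0,0],[0,0,0],1],[[0,0,0],[0,0,-3],1],[[0,0,0],[0,0,-2],1],[[0,0,0],[0,0,-2],1]]'
```

```text
time_s: 3.02
eef_pos: [0.5988, -0.075, 0.0841]
tcp_rot: [0.963, -0.27, 0.001, -0.0]
ft_force: [0.5, 0.2, -0.4]
grip_width: 0.0001
grasp_force: 0.0
[ 0.21535786  0.3654368  -0.20022959  1.74162936  0.08268481  1.03986278
 -2.13054613]
time_s: 3.35
eef_pos: [0.6008, -0.0745, 0.0795]
tcp_rot: [0.964, -0.265, 0.003, -0.001]
ft_force: [-6.2, 3.2, 38.0]
grip_width: -0.0
grasp_force: 19.3
```

```bash
python3 -m jog '[[[0,0,0],[0,0,-0],1]]'; python3 -m jog '[[[0,0,0],[0,0,1],1],[[0,0,0],[0,0,0],1]]'; python3 -m jog '[[[0,0,0],[0,0,0],1],[[0,0,0],[0,0,0],1]]'
```

```text
time_s: 3.43
eef_pos: [0.6012, -0.0745, 0.0798]
tcp_rot: [0.964, -0.265, 0.004, -0.001]
ft_force: [-2.1, 1.3, 24.0]
grip_width: 0.0001
grasp_force: 12.2
time_s: 3.6
eef_pos: [0.601, -0.0745, 0.0799]
tcp_rot: [0.964, -0.265, 0.004, -0.001]
ft_force: [1.1, 1.4, 17.9]
grip_width: -0.0
grasp_force: 8.8
time_s: 3.77
eef_pos: [0.601, -0.0745, 0.0799]
tcp_rot: [0.964, -0.265, 0.004, -0.001]
ft_force: [0.1, 2.4, 17.0]
grip_width: 0.0
grasp_force: 8.7
```

```bash
python3 -m jog '[[[0,0,0.12],[3.0,2.2,0],1],[[0,0,0.12],[2.8,2.5,0],1],[[0,0,0.12],[2.4,2.8,0],1],[[0,0,0.12],[2.1,3.1,0],1],[[0,0,0.12],[1.7,3.3,0],1],[[0,0,0.12],[1.3,3.5,0],1],[[0,0,0.12],[0.9,3.6,0],1],[[0,0,0.12],[0.4,3.7,0],1]]'
cat > look.py <<'E'
from plant import *
from h import *
import sys
C=np.array([[.52228,.18197,.08],[.55329,.06675,.08],[.58467,-.04837,.08]]);yaw=.2645
if __name__=="__main__":
    for n in("top","side"):
        f=grab_frame(n); print(n,[arrow(f,c,yaw) for c in C])
        im=rect(f,C[1],yaw,-70,130,-200,200,.08,2); cv2.imwrite(f"pics/{sys.argv[1]}_{n}.png",im[:,:,::-1])
    a=cv2.vconcat([cv2.resize(cv2.imread(f"pics/{sys.argv[1]}_{n}.png"),(600,300)) for n in("top","side")]);cv2.imwrite(f"pics/{sys.argv[1]}.png",a)
    s=state();print(s["time_s"],s["eef_pos"],s["ft_force"],s["joint_positions"])
E
python3 look.py a1
```

```text
time_s: 4.43
eef_pos: [0.6159, -0.053, 0.08]
tcp_rot: [0.977, 0.212, 0.004, 0.002]
ft_force: [3.1, -6.0, 15.4]
grip_width: -0.0001
grasp_force: 7.2
top [(np.float64(-39.27333293532083), np.float64(-28.55129438371164), 7673), (np.float64(7.050219103137487), np.float64(8.17329116288818), 6817), (np.float64(-11.484604207951993), np.float64(65.30664327053283), 4376)]
side [(np.float64(-39.661840229215855), np.float64(-27.031696591236965), 7370), (np.float64(5.268876986838446), np.float64(12.467931245773732), 7092), (np.float64(97.84728922736403), np.float64(48.14144307706671), 8419)]
4.5333 [ 0.61594072 -0.05104612  0.07999532] [ 2.20990628 -1.84144954 16.52991603] [ 0.31243228  0.41197644 -0.37610613  1.70517061  0.17216768  1.04860995
 -1.26252823]
```

View pics/a1.png

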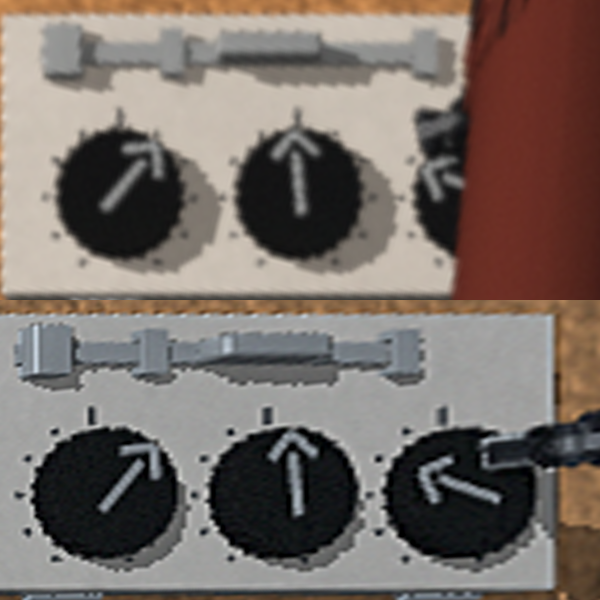

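The side view shows the right arrow at about +69°, with its tip at (420,470) and tail at (498,500). The finger drives it with about 15% slip, so I'll continue.

```bash
python3 -m jog '[[[0,0,0.12],[0,3.7,0],1],[[0,0,0.12],[-0.3,3.7,0],1],[[0,0,0.12],[-0.8,3.6,0],1],[[0,0,0.12],[-1.2,3.5,0],1],[[0,0,0.12],[-1.6,3.3,0],1],[[0,0,0.12],[-2.0,3.1,0],1],[[0,0,0.12],[-2.4,2.9,0],1],[[0,0,0.12],[-2.7,2.6,0],1]]'
python3 look.py a2; python3 - <<'E'
import cv2
a=cv2.imread('pics/a2_side.png'); cv2.imwrite('pics/a2c.png',cv2.resize(a[100:,480:],None,fx=2,fy=2))
E
```

```text
time_s: 5.2
eef_pos: [0.605, -0.0253, 0.0799]
tcp_rot: [0.769, 0.64, 0.003, 0.003]
ft_force: [1.3, -5.7, 17.7]
grip_width: 0.0
grasp_force: 8.6
top [(np.float64(-39.296115753310204), np.float64(-28.5763118629749), 7729), (np.float64(7.023723505105583), np.float64(8.203223108533185), 6879), None]
side [(np.float64(-39.6712357986485), np.float64(-27.09315813773576), 7426), (np.float64(5.2383203807891805), np.float64(12.475901181119058), 7138), (np.float64(-20.036667255853107), np.float64(67.48759255150291), 11367)]
5.3 [ 0.60434053 -0.02465793  0.07994253] [ 0.06251857 -2.96635131 19.1843284 ] [ 0.42154126  0.42039787 -0.56317803  1.73011714  0.25541072  1.05711273
 -0.40980987]
```

View pics/a2c.png

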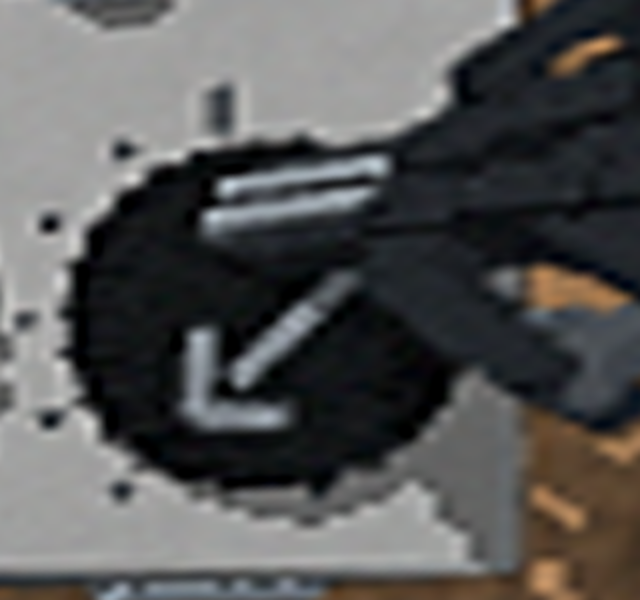

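The arrow reads about 130°, with its tip at (190,415) and tail at (350,280). I'll ease it back about 10°, lift, go to the middle dial's start point and look.

```bash
python3 -m jog '[[[0,0,-0.08],[2.1,-1.8,0],1],[[0,0,-0.08],[2.1,-1.8,0],1],[[0,0,0],[0,0,0],1],[[0,0,0],[0,0,30],1],[[0,0,0.12],[-12.5,31,0],1],[[0,0,0.12],[-12.5,31,0],1],[[0,0,0.12],[-12.5,31,0],1],[[0,0,0.12],[-12.5,31,0],1]]'
python3 -m jog '[[[0,0,0],[0,0,0],1],[[0,0,0],[0,0,0],1]]'
python3 look.py a3; python3 - <<'E'
import cv2
a=cv2.imread('pics/a3_side.png'); cv2.imwrite('pics/a3c.png',a[80:,150:])
E
```

```text
time_s: 5.97
eef_pos: [0.5551, 0.0976, 0.1068]
tcp_rot: [0.657, 0.754, 0.0, 0.0]
ft_force: [1.3, 0.5, -0.1]
grip_width: 0.0
grasp_force: 0.0
time_s: 6.13
eef_pos: [0.555, 0.0987, 0.1068]
tcp_rot: [0.657, 0.754, 0.0, 0.0]
ft_force: [1.1, -0.6, 0.8]
grip_width: -0.0
grasp_force: 0.0
top [(np.float64(-39.375474651296166), np.float64(-28.650288598509885), 7719), None, (np.float64(111.62668810587027), np.float64(111.36251681017744), 2376)]
side [(np.float64(-39.699931463904704), np.float64(-27.11461857589623), 7466), (np.float64(67.05652343565252), np.float64(-7.165764975264246), 10852), (np.float64(64.3870604451462), np.float64(110.23516033330239), 764)]
6.2333 [0.55599793 0.09558666 0.10644894] [-0.2839227  -0.83630455  0.62267888] [ 0.33064841  0.339232   -0.6855242   1.79644369  0.24064878  1.09023784
 -0.30996017]
```

View pics/a3c.png

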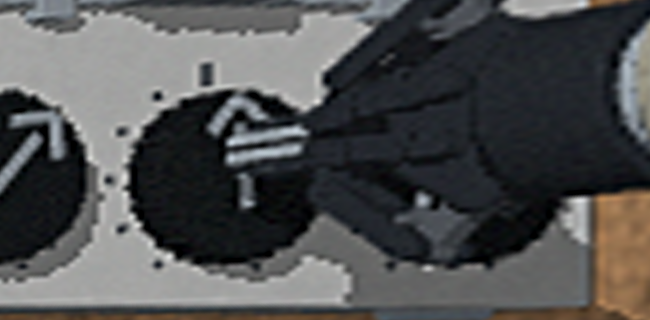

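Both arrows are partly hidden by the hand, so I'll check the right dial later. Pressing the middle dial now.

```bash
python3 -m jog '[[[0,0,0],[0,0,-20],1],[[0,0,0],[0,0,-7],1],[[0,0,0],[0,0,-2],1],[[0,0,0],[0,0,0],1]]'; python3 -m jog '[[[0,0,0],[0,0,-0.5],1],[[0,0,0],[0,0,0],1]]'
```

```text
time_s: 6.57
eef_pos: [0.5587, 0.0953, 0.0799]
tcp_rot: [0.661, 0.75, 0.002, 0.002]
ft_force: [0.7, -1.9, 18.5]
grip_width: 0.0002
grasp_force: 8.8
time_s: 6.73
eef_pos: [0.5588, 0.0953, 0.0798]
tcp_rot: [0.661, 0.75, 0.002, 0.002]
ft_force: [-1.0, -2.1, 22.8]
grip_width: 0.0001
grasp_force: 11.0
```

```bash
python3 -m jog '[[[0,0,-0.12],[3.4,-0.9,0],1],[[0,0,-0.12],[3.2,-1.3,0],1],[[0,0,-0.12],[3.1,-1.6,0],1],[[0,0,-0.12],[2.8,-2.0,0],1],[[0,0,-0.12],[2.6,-2.3,0],1],[[0,0,-0.12],[2.3,-2.6,0],1],[[0,0,-0.12],[2.0,-2.9,0],1],[[0,0,-0.12],[1.6,-3.1,0],1]]'
python3 -m jog '[[[0,0,-0.12],[1.2,-3.3,0],1],[[0,0,-0.12],[0.8,-3.4,0],1],[[0,0,-0.12],[0.4,-3.4,0],1],[[0,0,-0.12],[0,-3.5,0],1],[[0,0,-0.12],[-0.4,-3.4,0],1],[[0,0,-0.12],[-0.8,-3.4,0],1],[[0,0,-0.12],[-1.2,-3.3,0],1],[[0,0,-0.12],[-1.6,-3.1,0],1]]'
python3 look.py a4; python3 - <<'E'
import cv2
a=cv2.imread('pics/a4_side.png')[80:];b=cv2.imread('pics/a4_top.png')[80:]; cv2.imwrite('pics/a4c.png',cv2.vconcat([a,b]))
E
```

```text
time_s: 7.4
eef_pos: [0.5802, 0.0811, 0.08]
tcp_rot: [0.933, 0.359, 0.004, -0.0]
ft_force: [3.1, 4.6, 15.7]
grip_width: 0.0002
grasp_force: 7.9
time_s: 8.07
eef_pos: [0.5782, 0.0534, 0.0799]
tcp_rot: [0.994, -0.113, 0.003, -0.001]
ft_force: [-0.4, 3.5, 18.3]
grip_width: -0.0002
grasp_force: 9.1
top [(np.float64(-39.3322345431138), np.float64(-28.601241649160634), 7601), None, (np.float64(-65.15774834672575), np.float64(-46.12017888627623), 1320)]
side [(np.float64(-39.707238489357934), np.float64(-27.03060130671481), 7437), (np.float64(-121.49022791952598), np.float64(-95.50901412064073), 9869), (np.float64(48.630988278440434), np.float64(115.93595768123892), 1864)]
8.1667 [0.57765557 0.05234847 0.07988227] [-1.07619987  1.10442457 20.59167551] [ 0.10050749  0.33649399 -0.31756969  1.80063279  0.12208189  1.01785829
 -2.06187646]
```

View pics/a4c.png

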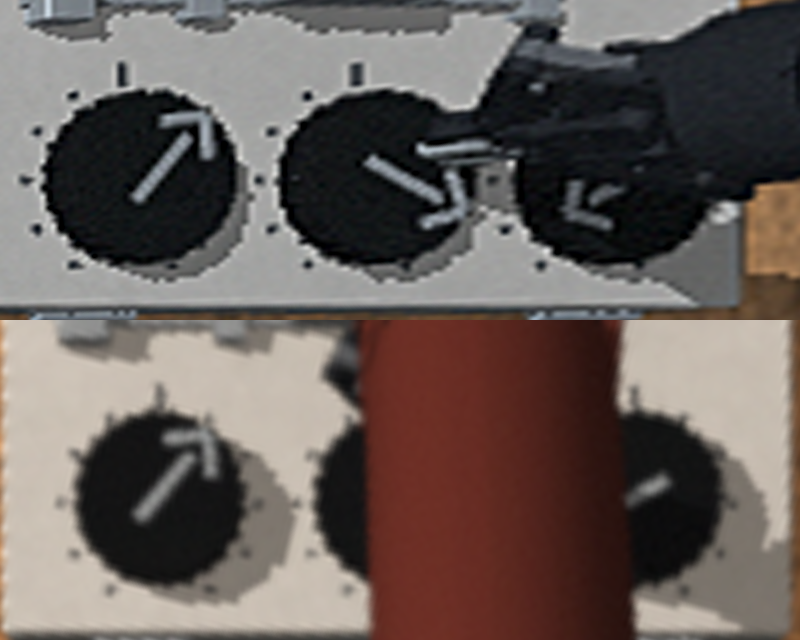

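The middle arrow reads −120° (tip (460,212), tail (370,160)). The visible part of the right arrow in the top view reads about 119°. Both are on code, so I'll lift and do the left dial.

```bash
python3 -m jog '[[[0,0,0],[0,0,10],1],[[0,0,0],[0,0,20],1],[[0,0,0],[-11.2,36.9,0],1],[[0,0,0],[-11.2,36.9,0],1],[[0,0,0],[-11.2,36.9,0],1],[[0,0,0],[0,0,0],1],[[0,0,0],[0,0,-20],1],[[0,0,0],[0,0,-7],1]]';python3 -m jog '[[[0,0,0],[0,0,-2],1],[[0,0,0],[0,0,-0.7],1],[[0,0,0],[0,0,0],1]]'
```

```text
time_s: 8.83
eef_pos: [0.5413, 0.1633, 0.079]
tcp_rot: [0.994, -0.11, -0.0, 0.0]
ft_force: [-11.3, 3.3, 75.4]
grip_width: -0.0003
grasp_force: 40.0
time_s: 9.08
eef_pos: [0.5432, 0.1644, 0.0798]
tcp_rot: [0.994, -0.11, 0.002, -0.001]
ft_force: [-3.4, 2.7, 21.4]
grip_width: -0.0001
grasp_force: 10.3
```

```bash
python3 -m jog '[[[0,0,0.12],[2.0,2.6,0],1],[[0,0,0.12],[1.6,2.9,0],1],[[0,0,0.12],[1.3,3.0,0],1],[[0,0,0.12],[0.9,3.2,0],1],[[0,0,0.12],[0.5,3.2,0],1],[[0,0,0.12],[0.1,3.3,0],1],[[0,0,0.12],[-0.3,3.3,0],1],[[0,0,0.12],[-0.7,3.2,0],1]]'
python3 -m jog '[[[0,0,0.12],[-1.0,3.1,0],1],[[0,0,0.12],[-1.4,3.0,0],1],[[0,0,0.12],[-1.8,2.8,0],1],[[0,0,0.12],[-2.1,2.5,0],1],[[0,0,0.12],[-2.4,2.3,0],1],[[0,0,0.12],[-2.6,2.0,0],1],[[0,0,0.12],[-2.8,1.7,0],1]]'
python3 look.py a5; python3 - <<'E'
import cv2
a=cv2.imread('pics/a5_side.png')[80:];b=cv2.imread('pics/a5_top.png')[80:]; cv2.imwrite('pics/a5c.png',cv2.vconcat([a,b]))
E
```

```text
time_s: 9.75
eef_pos: [0.551, 0.1861, 0.08]
tcp_rot: [0.932, 0.363, 0.003, 0.001]
ft_force: [6.3, -4.9, 15.6]
grip_width: 0.0001
grasp_force: 7.6
time_s: 10.33
eef_pos: [0.5365, 0.2049, 0.0799]
tcp_rot: [0.703, 0.711, 0.003, 0.002]
ft_force: [2.3, -0.7, 19.0]
grip_width: 0.0001
grasp_force: 9.1
top [None, (np.float64(-6.987929401128482), np.float64(-90.58805770175395), 506), (np.float64(119.51678308407116), np.float64(111.38160283927931), 7529)]
side [(np.float64(104.28452850567112), np.float64(40.814317605969826), 7041), (np.float64(0.6091501630533688), np.float64(-61.733774388583356), 6293), (np.float64(119.12548960150464), np.float64(111.16060596914403), 7436)]
10.4333 [0.53567007 0.20541737 0.07989895] [ 0.4963656  -0.13447647 19.46087462] [ 0.14279143  0.3940943  -0.70626232  1.79998911  0.29341951  1.04908195
 -0.66014727]
```

View pics/a5c.png

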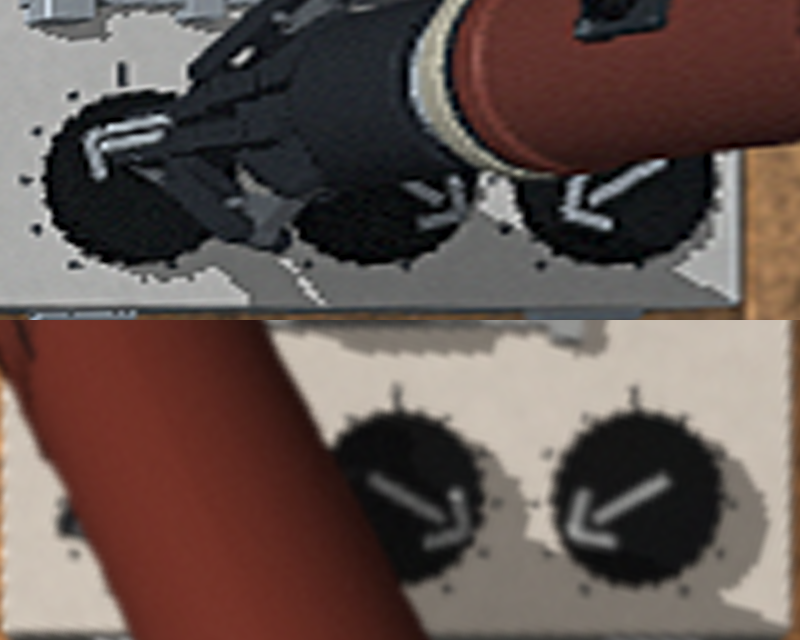

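All three arrows look on code: right 119.5°, middle about −120°, left about 59° (apex (95,133) about its centre (163,173)). I'll lift, move to the left of the bolt grip and check there.

```bash
python3 -m jog '[[[0,0,0],[0,0,12],1],[[0,0,0],[0,0,24],1],[[0,0,0.088],[30,-12.7,0],1],[[0,0,0.088],[30,-12.7,0],1],[[0,0,0.088],[30,-12.7,0],1],[[0,0,0],[0,0,0],1],[[0,0,0],[0,0,0],1]]'
python3 look.py a6
```

```text
time_s: 11.02
eef_pos: [0.6238, 0.1646, 0.1121]
tcp_rot: [0.606, 0.795, -0.001, -0.001]
ft_force: [-1.0, 1.1, -0.5]
grip_width: -0.0
grasp_force: 0.0
top [(np.float64(60.528530604656815), np.float64(54.60289521701261), 7147), None, (np.float64(77.09398445667978), np.float64(137.91417301732267), 1002)]
side [(np.float64(60.42478515019321), np.float64(57.99912691248587), 6958), (np.float64(-120.06634668171435), np.float64(-115.75308392183203), 8141), (np.float64(123.40920739284044), np.float64(115.50961695463636), 4577)]
11.1167 [0.62197245 0.1672076  0.11263199] [ 0.11236951 -0.13474108  0.27361094] [ 0.20205782  0.50442232 -0.70978756  1.58653193  0.34638044  1.18227421
 -0.30766526]
```

View pics/a6.png

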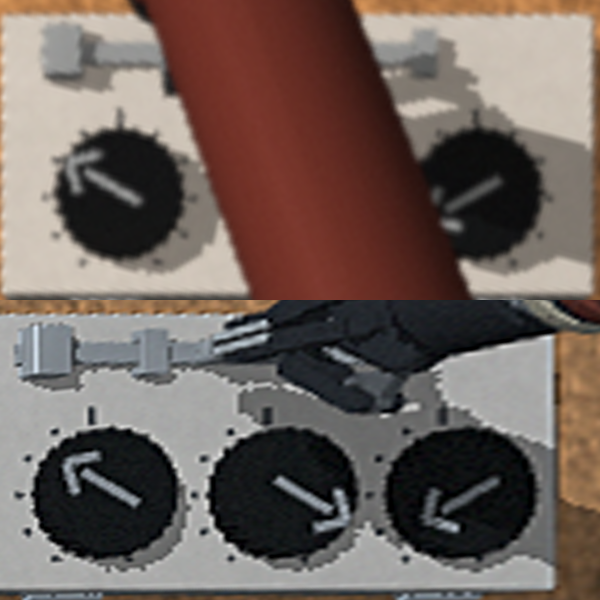

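All dials are in their clicks: left 60°, middle −120°, right 120°. Now I'll go down beside the grip.

```bash
python3 -m jog '[[[0,0,0],[2,0,-12],1],[[0,0,0],[0,0,-12],1],[[0,0,0],[0,0,-6],1],[[0,0,0],[0,0,-4],1],[[0,0,0],[0,0,0],1]]';python3 -m jog '[[[0,0,0],[1.6,-5.8,0],1],[[0,0,0],[1.6,-5.8,0],1],[[0,0,0],[0,0,0],1]]'
```

```text
time_s: 11.53
eef_pos: [0.6235, 0.1677, 0.0775]
tcp_rot: [0.604, 0.797, -0.001, -0.001]
ft_force: [0.4, -0.0, -0.0]
grip_width: 0.0005
grasp_force: 0.0
time_s: 11.78
eef_pos: [0.6286, 0.1545, 0.0795]
tcp_rot: [0.605, 0.796, -0.0, 0.0]
ft_force: [-0.7, 0.2, 0.6]
grip_width: -0.0003
grasp_force: 0.0
```

Now about ey = 66 mm, so contact is due. I'll push a further 28 mm or so to the right.

```bash
python3 -m jog '[[[0,0,0],[1.0,-3.9,0],1],[[0,0,0],[1.0,-3.9,0],1],[[0,0,0],[1.0,-3.9,0],1],[[0,0,0],[0,0,0],1]]';python3 -m jog '[[[0,0,0],[1.0,-3.9,0],1],[[0,0,0],[1.0,-3.9,0],1],[[0,0,0],[0,0,0],1]]';python3 -m jog '[[[0,0,0],[1.0,-3.9,0],1],[[0,0,0],[0.8,-2.9,0],1],[[0,0,0],[0,0,0],1]]'
```

```text
time_s: 12.12
eef_pos: [0.6314, 0.1435, 0.0794]
tcp_rot: [0.605, 0.796, 0.0, 0.0]
ft_force: [1.0, 1.2, -0.4]
grip_width: 0.0005
grasp_force: 0.1
time_s: 12.37
eef_pos: [0.6333, 0.1356, 0.0792]
tcp_rot: [0.605, 0.796, -0.0, 0.0]
ft_force: [0.1, 1.3, 1.0]
grip_width: -0.0002
grasp_force: 0.2
time_s: 12.62
eef_pos: [0.6349, 0.1289, 0.0791]
tcp_rot: [0.605, 0.796, -0.0, 0.0]
ft_force: [-0.3, 1.1, 0.9]
grip_width: -0.0002
grasp_force: 0.1
```

```bash
python3 -m jog '[[[0,0,0],[0.8,-2.9,0],1],[[0,0,0],[0,0,0],1]]';python3 -m jog '[[[0,0,0],[0.5,-1.9,0],1],[[0,0,0],[0,0,0],1]]';python3 -m jog '[[[0,0,0],[0.5,-1.9,0],1],[[0,0,0],[0,0,0],1]]'
```

```text
time_s: 12.78
eef_pos: [0.6348, 0.1284, 0.0791]
tcp_rot: [0.604, 0.797, 0.001, -0.001]
ft_force: [0.7, 7.1, 1.6]
grip_width: -0.0
grasp_force: 3.1
time_s: 12.95
eef_pos: [0.6349, 0.1284, 0.0791]
tcp_rot: [0.603, 0.798, 0.001, -0.002]
ft_force: [-1.8, 10.2, 0.1]
grip_width: 0.0
grasp_force: 5.1
time_s: 13.12
eef_pos: [0.6349, 0.1283, 0.0791]
tcp_rot: [0.603, 0.798, 0.002, -0.002]
ft_force: [-2.1, 14.4, -0.0]
grip_width: 0.0002
grasp_force: 7.3
```

At the stop: force is rising with no motion, where ey = 38 mm puts full travel. I'll back off, lift, move away and check.

```bash
python3 -m jog '[[[0,0,0],[-2,7,0],1],[[0,0,0],[-2,7,5],1],[[0,0,0],[0,0,41],1],[[0,0,0],[0,0,41],1],[[0,0,0],[0,0,41],1],[[0,0,0],[0,41,10],1],[[0,0,0],[0,41,0],1],[[0,0,0],[0,41,0],1]]'
python3 -m jog '[[[0,0,0],[-20,36,0],1],[[0,0,0],[-20,36,0],1],[[0,0,0],[-20,36,0],1],[[0,0,0],[-20,36,0],1],[[0,0,0],[0,0,0],1],[[0,0,0],[0,0,0],1]]'
python3 look.py a7
```

```text
time_s: 13.78
eef_pos: [0.6334, 0.2595, 0.2191]
tcp_rot: [0.606, 0.796, 0.001, 0.001]
ft_force: [0.4, 0.5, -1.1]
grip_width: 0.0001
grasp_force: 0.0
time_s: 14.28
eef_pos: [0.5498, 0.4065, 0.2174]
tcp_rot: [0.602, 0.798, -0.0, -0.0]
ft_force: [1.1, -0.6, 1.2]
grip_width: -0.0003
grasp_force: 0.0
top [None, (np.float64(-105.6531561193248), np.float64(-95.20451933827405), 1243), (np.float64(119.0977205405064), np.float64(110.88803345289602), 7840)]
side [(np.float64(62.80316752534171), np.float64(61.034145018409376), 4985), (np.float64(-119.00292467347774), np.float64(-112.9496603216062), 5088), (np.float64(116.42158956055307), np.float64(107.38773099149154), 7907)]
14.3833 [0.55303333 0.40267013 0.21698905] [ 1.42252595 -0.45082877 -1.3046557 ] [-0.16837451  0.52067542 -0.77211194  1.35653558  0.36082855  1.40705572
 -0.65934271]
```

View pics/a7.png

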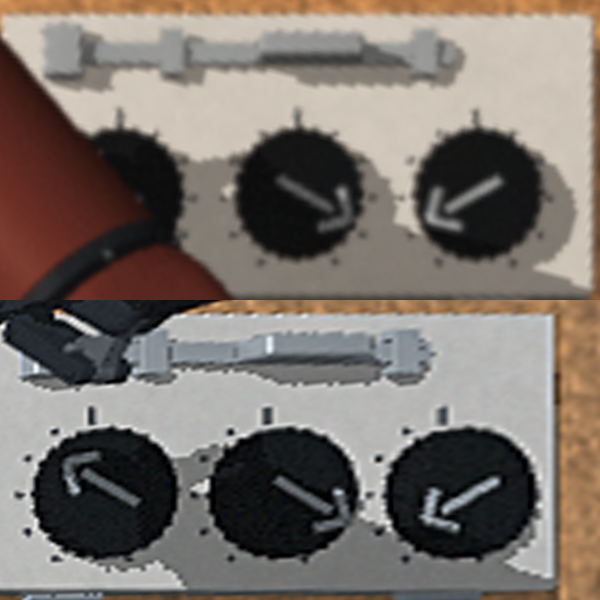

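The grip's left edge went from column 219 to 260, about 27.5 mm, so the bolt is fully open. The dials still stand on the code and the robot is clear of everything.

```bash
python3 -c "from plant import *;print(close_job())"
```

```text
the job is handed in; nothing more can be done
None
```

I set the dials to 10, 4 and 8, slid the bolt about 27.5 mm to its stop, kept the arm away from the other kitchen things, and handed the job in at about 14.4 s; the hand-in returned no verdict.

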